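Hang the loaded weighing pan on the spring balance

TASK

Weigh the sample jar: pick up the one-sided weighing pan by its black grip with the jar standing on it, press its crossbar past the sprung brass latch of the spring balance's hook and seat it there, so that the latch shuts behind it. Nobody knows how full the jar is, so lower the pan slowly until the balance carries the whole weight and nothing pulls or pushes on your hand any more, and only then let go: the pan must not drop, sink, bounce or swing. Do not force the balance, nor knock it or the things around it.

Things in the scene. Friction and masses are not known exactly. Their poses are not given: they have to be found in the camera images.
- weighing_pan: one-sided steel weighing pan, 0.24 kg, standing on the worktop: round dish 109 mm wide, rim 12 mm high, floor 4 mm thick; at its -x side a post rises to a black grip, and an arm runs back in +x at 170 mm height and forks to hold a crossbar above the dish's centre; brass trim weight at the +x rim. Hung by the crossbar it is about level. Origin: centre of the underside; z up, x from grip to crossbar
- pan_grip (a point): centre of the black grip block, 110 mm in -x of the pan's centre, 150 mm above its underside; 30 mm (x) by 14 mm (y, between the fingers) by 60 mm high. Grip it from above across the 14 mm, 100 N or more: the load hangs 110 mm to one side. Axes as the pan's
- crossbar (a point): middle of the crossbar, a 6 mm round bar along the pan's y, 170 mm above the underside and 110 mm in +x of the grip, 34 mm long between the fork's prongs, a 12 mm disc either side of its 14 mm wide bare middle, where the hook belongs. The fork is open for 28 mm towards the grip. Axes as the pan's
- sample_jar: glass jar with brown powder and a steel lid, 76 mm diameter, 115 mm high, standing loose on the pan's floor up to 11 mm off its centre. Mass between 0.12 and 0.66 kg, not known beforehand. Origin: centre of the underside
- stand: fixed retort stand: grey base plate 190 by 150 by 12 mm, x from -130 to +60 mm; steel rod 602 mm high at the origin; at 546 mm height a boom runs in -x to a white tubular spring balance, 31 mm diameter, from 371 to 534 mm height, its axis 170 mm in -x of the rod. Origin: under the rod on the worktop; z up; -x is the side the hook opens to, towards the robot
- hook_seat (a point): where the crossbar's centre lies when seated in the balance's J hook; 290 mm above the worktop unloaded; axes as the stand's. Hook of 5 mm wire, inner width 16 mm; its tip is 12.5 mm in -x of the seat, top 16.5 mm above it; the shank bends over the seat 34 mm above it. Enter from -x with the crossbar's centre 22 to 26 mm above the seat, then lower between 6 mm short of the seat and 1 mm past it
- scale_hook (a joint): how far the hook is drawn down out of the balance (m): 0 unloaded, end stop at 0.105. Its spring begins to yield at about 2 N and then takes 75 N/m, so the loaded pan draws it down some 20 to 92 mm. Lightly damped: let go of an unbalanced load and it bounces
- hook_latch (a joint): sprung brass latch of the hook (rad): 0 shut against the inside of the tip, 0.95 fully open, inwards. Pivot 2 mm in +x and 32 mm above the seat, 22 mm long. A crossbar pushed in +x over the tip opens it with 2 to 4 N; once lowered to about 7 mm above the seat it springs shut over the bar
- beaker_100: small glass beaker, 52 mm diameter, 70 mm high; bystander, stays where it is
- erlenmeyer: conical flask, 74 mm diameter, 111 mm high; bystander, stays where it is
- amber_bottle: amber reagent bottle with black cap, 66 mm diameter, 141 mm high; bystander, stays where it is
- filter_box: flat round green and white box, 98 mm diameter, 22 mm high; bystander, stays where it is
Mind the look-alikes: they are no part of the job. Leave any green look-alike of the sample_jar alone.

How it is judged:
By the outcome, as a careful person would: the job done as asked, in the order asked, and still so for the second after the job is handed in, with the robot touching nothing.
It also fails if it takes over 58 s, if anything falls off the work surface, if the arm or the gripper's body presses on something with over 40 N, if the wrist force passes 120 N, or if a joint passes its speed limit or range.

ROBOT

A 6-joint arm with a two-finger parallel gripper is mounted at the origin on a cart in front of the work surface, level with it; the furniture and walls round the work are solid. World frame = base frame: x ahead of the robot, y to its left, z up, the work surface at z = 0. Lengths are in m, angles in rad, forces in N, time in s.
With the tool pointing down it reaches from about 0.3 to 0.825 m from the base axis. Payload 5.4 kg.
Tool frame: the origin (TCP) lies at the very end of the fingers, on their centre line; the grasp point (between the pads) lies 19 mm behind it; z points along the fingers, y is the line along which they close (so a half turn about z gives the same grasp; the last joint's range is limited). The gripper opens to 92 mm and grips with 3 to 60 N. Pads are 20 mm wide; open, the fingers measure 128 mm over their backs; the gripper's body (75 mm by 189 mm) begins 69 mm behind the grasp point.
Start: joints at [-1.322, 0.158, 1.597, -0, 1.386, -0.21], TCP at [0.255, -0.516, 0.215] pointing down, gripper open.
Joint ranges: [-2.91, 2.91], [-0.94, 2.29], [0.18, 2.7], [-1.29, 4.43], [0.17, 2.64], [-3, 3]. Speed limits (rad/s): [2.57, 2.57, 3.14, 3.14, 3.14, 3.14].

INTERFACE

Orientations are given as [roll, pitch, yaw] about the fixed x, y, z axes, in that order (R = Rz(yaw) Ry(pitch) Rx(roll)).
In Python, from station import arm gives the robot as it stands. The module is installed in compiled form; this text tells all that it offers.
- The arm moves only by the tool send_rows, never from a script. Its argument "targets" is a list of rows, each a list of 2 entries, a list of its own where there are three numbers: the shift along the tool's x, y, z in mm, then the turn about the tool's z in degrees. A call has 1 to 8 rows; each row shifts and turns the commanded pose from where the row before left it, along the tool's axes as they then stand; what a row does not reach is not made up. A row lasts 1/12 s, in which the tool goes at most 41.7 mm and 7.16 degrees, less where a joint would pass 70% of its speed; a pose out of reach is approached as far as the arm can. A call is refused whole if a number of a shift passes 41.7 or a number of a turn 7.16, either way. A call with a gripper value outside its range is refused whole. "hand" is the opening, from -1 (shut) to 1 (fully open), set as the call begins (left out, the last holds). The fingers move at their own pace and stop on an object; "force" is the grip in N (left out, the last holds). Time passes only in rows, so rows that do not move let the fingers close. It gives the time, the measured TCP pose, the force, the opening and the grip force at its end, in the units of the state.
- arm.get_obs(): the state, without advancing time (a new reading comes with each control period).
- arm.get_image(name): name is "scene" or "side" or "wrist"; returns (picture, depth): 384x512x3 uint8, red, green, blue; 384x512 float32, m along the optical axis (not along the pixel's ray), 0 where there is no reading.
- arm.get_calibration(name): a dict with "camera_matrix" (3x3 intrinsics, pixels), "xyz" and "orientation" of the camera in the world. Camera axes: x right, y down, z forward; pixel columns grow to the right and rows downward; lengths in m; the calibration is good to about 2 mm. A picture is of the moment at which its call begins: read the wrist's pose just before it. get_calibration takes no time and is no camera call; for the wrist camera it gives the pose at the moment of the call.
- arm.sign_off(): hands the job in; it is judged then, once.
Trained networks look in the newest picture that a camera, given by its name, has taken for a name from the list of things; names that differ only in an ending like _2 or _b are one class to them, and where a whole thing is asked for, a point or a joint stands for the part that bears it (a point fixed in the world has none). Each returns a list of dicts, best first, with "conf" (0 to 1); they miss things now and then, are a little off and sometimes report something else, mostly with a low value. They report only what shows in the picture. A call takes as long as a camera call. They do not tell look-alikes from the thing itself.
- arm.look_for(camera, query): "at" ([column, row] in pixels, amid what is visible of it).
- arm.place_of(camera, query): "at" ([column, row] in pixels: a listed point, or the origin of a listed thing).
The state is a dict: "t": time; "joint_positions": joint angles; "qd": joint speeds; "joint_efforts": joint torques, N m; "tcp_pos": TCP position; "tool_rot": TCP orientation; "force": force on the tool from outside, world axes, zero at the start; "wrist_torque": the same for the moment, N m; "gripper_width": finger opening in m; "finger_force": force on a finger pad.
Only numpy, scipy, OpenCV 4.12 (cv2) and the standard library are available. Lean on these libraries where they do the work, as an engineer would, in place of code of your own. Each camera call takes 0.05 s, during which the arm holds its last target. There are 200 camera calls.

## Working session

There is one attempt and no reset: what is moved stays moved. The work goes in short steps, Python scripts to look and compute and a tool call to move; the robot and the scene stay as the last step left them, time stands still between calls to the robot, and variables do not carry over. Pictures are saved under pics/ and viewed, at most 10 in all, crops included, and the job is handed in when it is done.

Besides the shell and the picture viewer there is one more tool, called after "Emit:" in YAML: its name, and indented under it one key for each argument. send_rows: Moves the arm, as the interface text tells. Its arguments: {"type":"object","properties":{"targets":{"type":"array","items":{"type":"array"}},"hand":{"type":"number"},"force":{"type":"number"}},"required":["targets"]}

```bash
mkdir -p pics
cat > h.py <<'E'
from station import arm
import numpy as np, cv2
from scipy.spatial.transform import Rotation as R
def cal(n):
    c=arm.get_calibration(n); K=np.array(c["camera_matrix"]); o=np.array(c["orientation"])
    Rm=o if o.shape==(3,3) else R.from_euler('xyz',o).as_matrix()
    return K,np.array(c["xyz"]),Rm
def ray(n,p,c=None):
    K,t,Rm=c or cal(n); d=Rm@np.linalg.solve(K,[p[0],p[1],1.]); return t,d
def tri(obs):
    A=np.zeros((3,3));b=np.zeros(3)
    for t,d in obs:
        d=d/np.linalg.norm(d);P=np.eye(3)-np.outer(d,d);A+=P;b+=P@t
    x=np.linalg.solve(A,b); return x,[np.linalg.norm(np.cross(x-t,d/np.linalg.norm(d))) for t,d in obs]
def dep(n,p,D,c=None):
    t,d=ray(n,p,c); z=D[int(round(p[1])),int(round(p[0]))]; return t+d*z
E
python3 - <<'E'
from h import *
o=arm.get_obs(); print(o)
im={}
for n in["scene","side","wrist"]:
    c=arm.get_calibration(n); print(n,c["xyz"],c["orientation"],np.array(c["camera_matrix"]).tolist())
    p,D=arm.get_image(n); im[n]=p; np.savez(f"pics/{n}0.npz",p=p,D=D)
    if n!="wrist":
      for q in["pan_grip","crossbar","weighing_pan","sample_jar","stand","hook_seat","beaker_100","erlenmeyer","amber_bottle","filter_box"]:
        print(n,q,[(np.round(r["at"]).tolist(),round(r["conf"],2)) for r in arm.place_of(n,q)][:3])
cv2.imwrite("pics/a.png",np.hstack([im["scene"],im["side"]])[:,:,::-1][:, :]) 
a=cv2.resize(np.hstack([im["scene"],im["side"]]),(800,300));cv2.imwrite("pics/a.png",a[:,:,::-1])
E
```

```text
{'t': 0.0, 'joint_positions': array([-1.32208949e+00,  1.59058210e-01,  1.59817454e+00, -1.17118807e-06,
        1.38619208e+00, -2.10115582e-01]), 'qd': array([ 1.03065746e-03,  5.65964847e-04,  3.87393984e-04,  1.62702193e-03,
       -2.04942511e-05, -7.52104484e-04]), 'joint_efforts': array([-2.28186771e-03, -3.85560679e+01, -3.22114992e+01,  7.00386660e-02,
        3.76774336e-02, -1.36416143e-04]), 'tcp_pos': array([ 0.2544844 , -0.51494725,  0.21364266]), 'tool_rot': array([-3.13980054e+00, -3.81015285e-04,  4.58822298e-01]), 'force': array([ 0.07539627, -0.1445406 ,  0.28451458]), 'wrist_torque': array([-0.01234239,  0.05503903,  0.00524817]), 'finger_force': 0.0, 'gripper_width': 0.09212719727552554}
scene [-0.41297817  0.60832629  0.84905477] [-2.08569646e+00 -1.53205958e-03 -2.08533189e+00] [[496.27513649720333, 0.0, 245.78028674564038], [0.0, 496.27513649720333, 192.42910021159372], [0.0, 0.0, 1.0]]
scene pan_grip [([179.0, 305.0], 0.34)]
scene crossbar []
scene weighing_pan []
scene sample_jar [([241.0, 223.0], 0.6), ([336.0, 272.0], 0.54), ([303.0, 207.0], 0.24)]
scene s
[... 408 characters left out ...]
03], [0.0, 0.0, 1.0]]
side pan_grip [([202.0, 250.0], 0.62)]
side crossbar [([250.0, 257.0], 0.66)]
side weighing_pan [([250.0, 322.0], 0.79), ([202.0, 253.0], 0.32)]
side sample_jar [([247.0, 313.0], 0.97), ([294.0, 264.0], 0.71), ([166.0, 295.0], 0.57)]
side stand [([300.0, 225.0], 0.94)]
side hook_seat [([246.0, 138.0], 0.67)]
side beaker_100 [([219.0, 206.0], 0.77)]
side erlenmeyer [([260.0, 193.0], 0.6)]
side amber_bottle [([316.0, 297.0], 0.63)]
side filter_box [([308.0, 331.0], 0.61)]
wrist [ 0.3237436  -0.48080099  0.38449397] [ 2.86414290e+00  7.65407721e-04 -1.11090550e+00] [[295.11840448147814, 0.0, 259.682703156104], [0.0, 295.11840448147814, 195.60423871200186], [0.0, 0.0, 1.0]]
```

View pics/a.png

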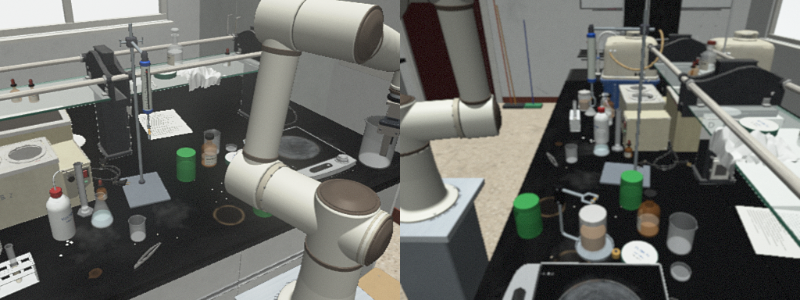

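Run:
```python
from h import *
S=np.load("pics/side0.npz");C=np.load("pics/scene0.npz")
def atz(n,p,z):
    t,d=ray(n,p); return np.round(t+d*(z-t[2])/d[2],3)
for q,p,z in[("grip",(202,250),.15),("crossbar",(250,257),.17),("pan",(250,322),0),("jar",(247,313),.004),("green1",(294,264),0),("green2",(166,295),0),("stand",(300,225),0),("hook",(246,138),.29),("beak",(219,206),0),("erl",(260,193),0),("amb",(316,297),0),("filt",(308,331),0)]:
    print(q,atz("side",p,z),np.round(dep("side",p,S['D']),3))
print()
for q,p,z in[("stand",(180,238),0),("hook",(189,175),.29),("beak",(177,307),0),("erl",(130,283),0),("amb",(268,210),0),("filt",(306,209),0),("green1",(241,223),0),("green2",(336,272),0)]:
    print(q,atz("scene",p,z),np.round(dep("scene",p,C['D']),3))
print("tri hook",tri([ray("side",(246,138)),ray("scene",(189,175))]),"stand",tri([ray("side",(300,225)),ray("scene",(180,238))]))
a=cv2.resize(S['p'][20:370,140:400],(594,800)[::1] if 0 else (446,600),interpolation=cv2.INTER_CUBIC)
b=cv2.resize(C['p'][40:300,110:260],(346,600),interpolation=cv2.INTER_CUBIC)
cv2.imwrite("pics/b.png",np.hstack([a,b])[:,:,::-1])
```

```text
grip [ 0.497 -0.159  0.15 ] [ 0.497 -0.16   0.151]
crossbar [ 0.601 -0.209  0.17 ] [ 0.597  0.012 -0.002]
pan [ 0.6  -0.22  0.  ] [ 0.6   -0.231  0.013]
jar [ 0.593 -0.197  0.004] [ 0.594 -0.231  0.039]
green1 [ 0.715 -0.021  0.   ] [ 0.712 -0.042  0.017]
green2 [ 0.397 -0.137  0.   ] [ 0.408 -0.172  0.033]
stand [0.752 0.17  0.   ] [ 0.727 -0.006  0.114]
hook [0.587 0.161 0.29 ] [0.569 0.873 0.037]
beak [0.488 0.289 0.   ] [0.49  0.271 0.01 ]
erl [0.63  0.383 0.   ] [0.629 0.339 0.024]
amb [ 0.756 -0.143  0.   ] [ 0.751 -0.167  0.023]
filt [ 0.724 -0.244  0.   ] [ 0.72  -0.263  0.021]

stand [0.748 0.176 0.   ] [0.728 0.184 0.014]
hook [0.59 0.2  0.29] [0.593 0.198 0.288]
beak [0.476 0.299 0.   ] [0.461 0.304 0.014]
erl [0.621 0.371 0.   ] [0.594 0.378 0.022]
amb [ 0.756 -0.137  0.   ] [ 0.725 -0.117  0.023]
filt [ 0.7   -0.249  0.   ] [0.241 0.105 0.35 ]
green1 [ 0.731 -0.023  0.   ] [0.679 0.006 0.038]
green2 [ 0.392 -0.129  0.   ] [ 0.368 -0.107  0.025]
tri hook (array([0.5895248 , 0.19627548, 0.28306346]), [np.float64(0.006432411681008026), np.float64(0.006432411681008005)]) stand (array([ 0.75285653,  0.17447728, -0.00328017]), [np.float64(7.84331979945474e-05), np.float64(7.843319799447092e-05)])
```

View pics/b.png

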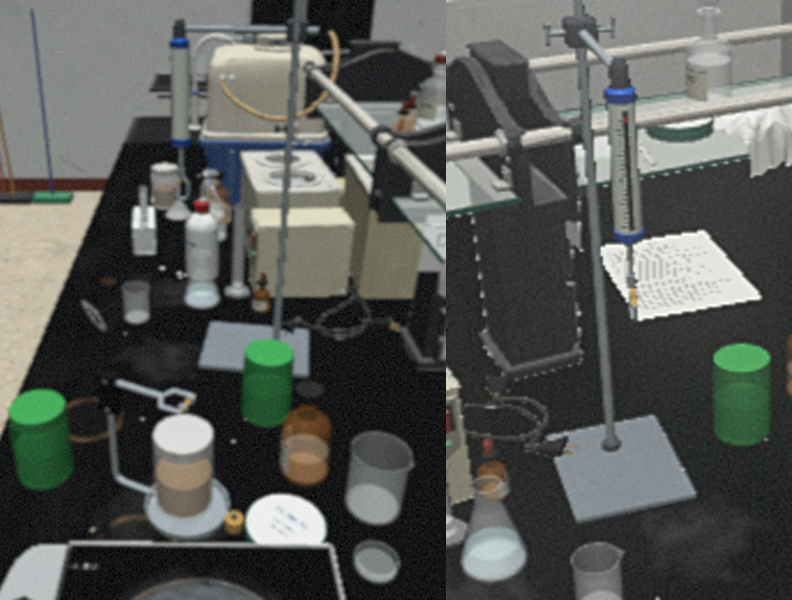

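```bash
cat >> h.py <<'E'
def plan(tx,ty,tz,yawdeg,n,start=None):
    if start is None:
        o=arm.get_obs(); start=(*o["tcp_pos"],np.degrees(o["tool_rot"][2]))
    s=np.array(start,float); g=np.array([tx,ty,tz,yawdeg]); out=[];cur=s.copy()
    for i in range(1,n+1):
        nx=s+(g-s)*i/n; d=(nx-cur)*1000; y=np.radians(cur[3])
        row=[[round(float(np.cos(y)*d[0]+np.sin(y)*d[1]),1),round(float(np.sin(y)*d[0]-np.cos(y)*d[1]),1),round(float(-d[2]),1)],round(float(-(nx[3]-cur[3])),2)]
        out.append(row); y2=y
        cur[0]+=(np.cos(y)*row[0][0]+np.sin(y)*row[0][1])/1e3; cur[1]+=(np.sin(y)*row[0][0]-np.cos(y)*row[0][1])/1e3; cur[2]-=row[0][2]/1e3; cur[3]-=row[1]
    return out
E
python3 -c "
from h import *
for r in plan(.51,-.165,.33,-28,16): print(r)"
```

```text
[[24.0, -12.6, -7.2], 3.39]
[[23.2, -13.9, -7.2], 3.4]
[[22.4, -15.4, -7.2], 3.39]
[[21.4, -16.6, -7.3], 3.39]
[[20.4, -17.8, -7.2], 3.4]
[[19.3, -19.1, -7.2], 3.39]
[[18.1, -20.1, -7.2], 3.39]
[[17.0, -21.2, -7.2], 3.39]
[[15.6, -22.1, -7.2], 3.4]
[[14.3, -23.1, -7.2], 3.39]
[[12.9, -23.8, -7.3], 3.39]
[[11.5, -24.6, -7.2], 3.4]
[[10.0, -25.2, -7.2], 3.39]
[[8.5, -25.7, -7.2], 3.39]
[[6.9, -26.2, -7.2], 3.4]
[[5.4, -26.6, -7.2], 3.39]
```

Emit:
send_rows:
  targets:
    - [[24, -13, -7], 3.4]
    - [[23, -14, -7], 3.4]
    - [[22, -15, -7], 3.4]
    - [[21, -17, -7], 3.4]
    - [[20, -18, -7], 3.4]
    - [[19, -19, -7], 3.4]
    - [[18, -20, -7], 3.4]
    - [[17, -21, -7], 3.4]
  hand: 1

```text
t: 1.82
tcp_pos: [0.3811, -0.3394, 0.2711]
tool_rot: [3.141, -0.0, -0.019]
force: [0.4, -0.6, -0.8]
gripper_width: 0.092
finger_force: 0.0
```

Emit:
send_rows:
  targets:
    - [[16, -22, -7], 3.4]
    - [[14, -23, -7], 3.4]
    - [[13, -24, -7], 3.4]
    - [[11, -25, -7], 3.4]
    - [[10, -25, -7], 3.4]
    - [[8, -26, -7], 3.4]
    - [[7, -26, -7], 3.4]
    - [[5, -27, -9], 3.4]

```text
t: 2.48
tcp_pos: [0.5081, -0.1631, 0.3287]
tool_rot: [-3.142, 0.0, -0.494]
force: [-0.1, -1.4, -0.4]
gripper_width: 0.0918
finger_force: 0.0
```

Emit:
send_rows:
  targets:
    - [[0, 0, 0], 0]
    - [[0, 0, 0], 0]
    - [[0, 0, 0], 0]

```text
t: 2.73
tcp_pos: [0.5073, -0.1647, 0.3282]
tool_rot: [3.141, 0.001, -0.49]
force: [-0.1, 0.3, 0.3]
gripper_width: 0.0916
finger_force: 0.0
```

Run:
```python
from h import *
o=arm.get_obs(); print(o["t"],o["tcp_pos"],np.degrees(o["tool_rot"]),o["force"])
obs={}
for n in["wrist","scene","side"]:
    c=cal(n); p,D=arm.get_image(n); np.savez(f"pics/{n}1.npz",p=p,D=D,K=c[0],t=c[1],R=c[2])
    for q in["pan_grip","crossbar","weighing_pan","sample_jar","hook_seat"]:
        r=arm.place_of(n,q); print(n,q,[(np.round(x["at"],1).tolist(),round(x["conf"],2)) for x in r][:3])
        if r: obs.setdefault(q,{})[n]=(ray(n,r[0]["at"],c))
for q in obs:
    ks=list(obs[q]); 
    for i in range(len(ks)):
        for j in range(i): print(q,ks[i],ks[j],*[np.round(v,4) for v in tri([obs[q][ks[i]],obs[q][ks[j]]])])
a=np.load("pics/wrist1.npz")['p'];b=np.load("pics/scene1.npz")['p']
cv2.imwrite("pics/c.png",np.vstack([cv2.resize(a,(400,300)),cv2.resize(b,(400,300))])[:,:,::-1])
```

```text
2.7333 [ 0.50725904 -0.16470697  0.32824813] [ 1.79973629e+02  3.09138589e-02 -2.80706912e+01] [-0.12153747  0.26773734  0.26436767]
wrist pan_grip [([255.1, 193.3], 0.68)]
wrist crossbar [([250.8, 90.0], 0.63)]
wrist weighing_pan []
wrist sample_jar [([109.2, 90.5], 0.97), ([274.0, 222.8], 0.92), ([249.0, 104.0], 0.61)]
wrist hook_seat []
scene pan_grip []
scene crossbar []
scene weighing_pan []
scene sample_jar [([238.3, 225.8], 0.66), ([268.4, 211.2], 0.42)]
scene hook_seat []
side pan_grip [([201.8, 253.0], 0.57)]
side crossbar [([248.7, 254.7], 0.56)]
side weighing_pan [([250.0, 318.7], 0.84)]
side sample_jar [([294.7, 263.8], 0.92), ([164.6, 298.4], 0.88), ([244.8, 316.8], 0.87)]
side hook_seat [([245.3, 136.1], 0.45)]
pan_grip side wrist [ 0.4915 -0.1481  0.1343] [0.0024 0.0024]
crossbar side wrist [ 0.5984 -0.2024  0.1708] [0.0001 0.0001]
sample_jar scene wrist [ 0.7153 -0.0051  0.0036] [0.0006 0.0006]
sample_jar side wrist [ 0.7208  0.0031 -0.0186] [0.0003 0.0003]
sample_jar side scene [ 0.721  -0.0104 -0.0042] [0.0037 0.0037]
```

View pics/c.png

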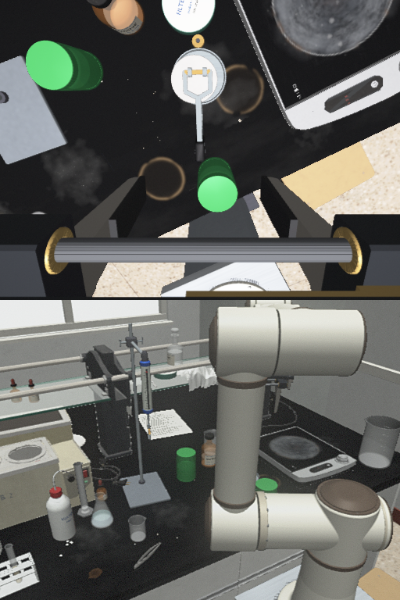

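Run:
```python
from h import *
f=np.load("pics/wrist1.npz");c=(f['K'],f['t'],f['R']);p=f['p'].astype(int);D=f['D']
h,w=D.shape;uu,vv=np.meshgrid(np.arange(w),np.arange(h))
P=(f['t']+((np.stack([(uu-c[0][0,2])/c[0][0,0],(vv-c[0][1,2])/c[0][1,1],np.ones_like(D)],-1)*D[...,None])@c[2].T))
m=(P[...,2]>.155)&(P[...,2]<.2)&(D>0)&(uu>220)&(uu<290)&(vv>70)&(vv<230)
q=P[m];print(len(q),np.median(q[:,2]))
# grip top: dark
g=m&(p.sum(-1)<200); print("grip top",g.sum(),P[g].mean(0),P[g].min(0),P[g].max(0),(uu[g].min(),uu[g].max(),vv[g].min(),vv[g].max()))
b=m&(p[...,0]-p[...,2]>60); print("brass",b.sum(),np.median(P[b],0),uu[b].mean(),vv[b].mean())
s=m&~g
cc=q[:,:2]-q[:,:2].mean(0); u,ss,vt=np.linalg.svd(cc); print("dir",np.degrees(np.arctan2(*vt[0][::-1])),q[:,:2].mean(0))
def atz(p,z):
    t,d=ray(0,p,c); return np.round(t+d*(z-t[2])/d[2],4)
print(atz((255.1,193.3),.15),atz((250.8,90),.17))
# dish rim
r=(P[...,2]>.007)&(P[...,2]<.017)&(np.hypot(P[...,0]-.6,P[...,1]+.21)<.065)&(D>0)
(x,y),rad=cv2.minEnclosingCircle(P[r][:,:2].astype(np.float32)); print("rim",r.sum(),x,y,rad)
j=(P[...,2]>.11)&(P[...,2]<.128)&(np.hypot(P[...,0]-.6,P[...,1]+.21)<.06)
(x,y),rad=cv2.minEnclosingCircle(P[j][:,:2].astype(np.float32)); print("jar lid",j.sum(),x,y,rad,np.median(P[j][:,2]))
cv2.imwrite("pics/d.png",cv2.resize(f['p'][60:230,180:330],(529,600),interpolation=cv2.INTER_CUBIC)[:,:,::-1])
# hook region via scene/side depth
for n,box in[("scene",(170,100,210,185)),("side",(225,20,265,150))]:
    F=np.load(f"pics/{n}1.npz");K=F['K'];D2=F['D'];Q=F['t']+((np.stack([(uu-K[0,2])/K[0,0],(vv-K[1,2])/K[1,1],np.ones_like(D2)],-1)*D2[...,None])@F['R'].T)
    for z0,z1 in[(.25,.28),(.28,.3),(.3,.33),(.33,.36),(.37,.42),(.42,.47),(.47,.53)]:
        k=(Q[...,2]>z0)&(Q[...,2]<z1)&(np.hypot(Q[...,0]-.59,Q[...,1]-.2)<.05)&(D2>0)
        if k.sum(): print(n,z0,k.sum(),np.round(Q[k].mean(0),4),np.round(Q[k].std(0),4))
    k=(Q[...,2]>.2)&(Q[...,2]<.5)&(np.hypot(Q[...,0]-.753,Q[...,1]-.174)<.03)&(D2>0); 
    if k.sum(): print("rod",np.round(Q[k].mean(0),4),np.round(Q[k].std(0),4))
```

```text
1453 0.1730278351230934
grip top 199 [ 0.5000704  -0.15464381  0.17773721] [ 0.48424728 -0.16506404  0.15916853] [ 0.51280664 -0.14306845  0.18114549] (np.int64(249), np.int64(261), np.int64(179), np.int64(206))
brass 110 [ 0.59637711 -0.20304448  0.17219082] 252.16363636363636 91.55454545454545
dir 153.61385318554437 [ 0.55362838 -0.1814838 ]
[ 0.4927 -0.1503  0.15  ] [ 0.5986 -0.2024  0.17  ]
rim 488 0.604943037033081 -0.20523831248283386 0.06282900273799896
jar lid 2122 0.5921940207481384 -0.19310441613197327 0.03688543662428856 0.1186618088500638
scene 0.28 21 [0.5825 0.199  0.2923] [0.0091 0.0017 0.0047]
scene 0.3 45 [0.5804 0.1985 0.3155] [0.0059 0.0027 0.0084]
scene 0.33 33 [0.5822 0.1987 0.3442] [0.0021 0.0019 0.0096]
scene 0.37 222 [0.574  0.2018 0.3968] [0.0051 0.0078 0.0129]
scene 0.42 258 [0.5741 0.2018 0.4451] [0.0045 0.0075 0.0145]
scene 0.47 329 [0.5739 0.202  0.5006] [0.005  0.0075 0.0173]
rod [0.7475 0.172  0.3592] [0.0029 0.0033 0.0861]
side 0.28 29 [0.5855 0.1962 0.2898] [0.0083 0.0023 0.0049]
side 0.3 36 [0.5883 0.1944 0.3139] [0.0073 0.0023 0.0086]
side 0.33 26 [0.5852 0.1947 0.3429] [0.0022 0.0027 0.0093]
side 0.37 189 [0.5858 0.1868 0.3963] [0.0083 0.004  0.0135]
side 0.42 217 [0.5856 0.1873 0.4447] [0.0083 0.0041 0.0145]
side 0.47 276 [0.5862 0.1865 0.5004] [0.0082 0.0038 0.0173]
rod [0.753  0.1654 0.3611] [0.0034 0.0023 0.0862]
```

View pics/d.png

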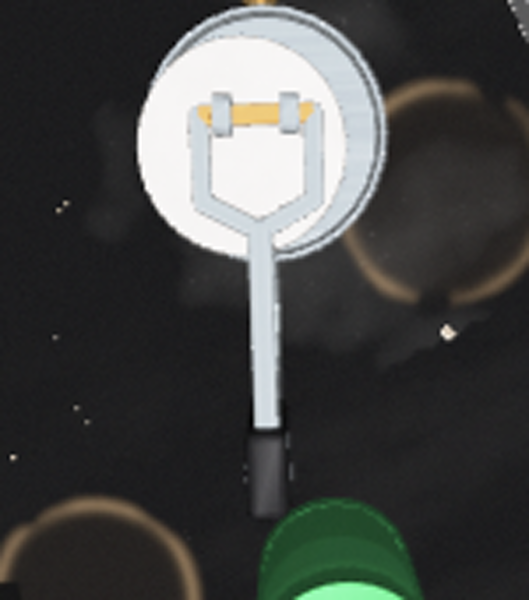

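Emit:
send_rows:
  targets:
    - [[-6.4, -2.7, 18], -0.8]
    - [[-6.4, -2.6, 22], -0.9]
    - [[0, 0, 24], 0]
    - [[0, 0, 24], 0]
    - [[0, 0, 22], 0]
    - [[0, 0, 20], 0]
    - [[0, 0, 18], 0]
    - [[0, 0, 16], 0]

```text
t: 4.3
tcp_pos: [0.4983, -0.1534, 0.1632]
tool_rot: [-3.142, 0.001, -0.461]
force: [0.6, 0.4, 0.4]
gripper_width: 0.0918
finger_force: 0.0
```

Emit:
send_rows:
  targets:
    - [[0, 0, 14], 0]
    - [[0, 0, 11], 0]
    - [[0, 0, 8], 0]
    - [[0, 0, 0], 0]
    - [[0, 0, 0], 0]

```text
t: 4.72
tcp_pos: [0.4988, -0.1538, 0.1317]
tool_rot: [3.142, 0.0, -0.461]
force: [-0.0, 0.1, 0.0]
gripper_width: 0.0919
finger_force: 0.0
```

Run:
```python
from h import *
o=arm.get_obs(); print(o["t"],o["tcp_pos"],np.degrees(o["tool_rot"]),o["force"],o["wrist_torque"])
n="wrist";c=cal(n);p,D=arm.get_image(n);np.savez("pics/wrist2.npz",p=p,D=D,K=c[0],t=c[1],R=c[2])
h,w=D.shape;uu,vv=np.meshgrid(np.arange(w),np.arange(h))
P=(c[1]+((np.stack([(uu-c[0][0,2])/c[0][0,0],(vv-c[0][1,2])/c[0][1,1],np.ones_like(D)],-1)*D[...,None])@c[2].T))
m=(P[...,2]>.174)&(P[...,2]<.19)&(np.hypot(P[...,0]-.4985,P[...,1]+.154)<.03)
print(m.sum(),P[m].mean(0)); y=o["tool_rot"][2];R2=np.array([[np.cos(y),np.sin(y)],[np.sin(y),-np.cos(y)]])
q=(P[m][:,:2]-o["tcp_pos"][:2])@R2.T; print("tool xy",q.min(0),q.max(0))
b=(p[...,0].astype(int)-p[...,2]>60)&(P[...,2]>.155)&(P[...,2]<.2)&(np.hypot(P[...,0]-.597,P[...,1]+.203)<.04)
print("brass",b.sum(),np.median(P[b],0),((np.median(P[b],0)[:2]-o["tcp_pos"][:2])@R2.T))
```

```text
4.7167 [ 0.49880072 -0.15376434  0.1316999 ] [ 1.79999801e+02  8.01047495e-03 -2.64127835e+01] [-0.03744395  0.09346793  0.04151135] [ 0.04596622 -0.00515357 -0.01257654]
1625 [ 0.50168033 -0.15562446  0.17868485]
tool xy [-0.01291056 -0.00669536] [0.02967959 0.00741633]
brass 843 [ 0.59632278 -0.20254396  0.17220128] [0.10904086 0.00030641]
```

Emit:
send_rows:
  targets:
    - [[0, 0, 0], 0]
    - [[0, 0, 0], 0]
    - [[0, 0, 0], 0]
    - [[0, 0, 0], 0]
    - [[0, 0, 0], 0]
    - [[0, 0, 0], 0]
    - [[0, 0, 0], 0]
    - [[0, 0, 0], 0]
  hand: -1
  force: 100

```text
t: 5.43
tcp_pos: [0.4987, -0.1537, 0.1316]
tool_rot: [-3.142, 0.0, -0.461]
force: [-0.1, -0.2, -0.2]
gripper_width: 0.0404
finger_force: 0.0
```

Emit:
send_rows:
  targets:
    - [[0, 0, 0], 0]
    - [[0, 0, 0], 0]
    - [[0, 0, 0], 0]
    - [[0, 0, 0], 0]
    - [[0, 0, 0], 0]

```text
t: 5.85
tcp_pos: [0.4986, -0.154, 0.1316]
tool_rot: [3.141, 0.0, -0.461]
force: [-0.0, -0.6, 0.1]
gripper_width: 0.0136
finger_force: 60.0
```

Run:
```python
from h import *
o=arm.get_obs(); print(o["t"],o["tcp_pos"],o["gripper_width"],o["finger_force"],o["force"])
n="side";p,D=arm.get_image(n);c=cal(n)
K=c[0];print("cam px",[ (lambda v:(K@v/v[2])[:2])(c[2].T@(x-c[1])) for x in (cal("wrist")[1],o["tcp_pos"])])
np.savez("pics/side3.npz",p=p,D=D)
cv2.imwrite("pics/e.png",cv2.resize(p[90:350,130:330],(462,600),interpolation=cv2.INTER_CUBIC)[:,:,::-1])
```

```text
5.85 [ 0.49859999 -0.15398975  0.1315729 ] 0.01358120372037547 59.993770122528076 [-0.02237112 -0.58923113  0.0706634 ]
cam px [array([232.01823613, 194.42207972]), array([203.71146495, 255.42587428])]
```

View pics/e.png

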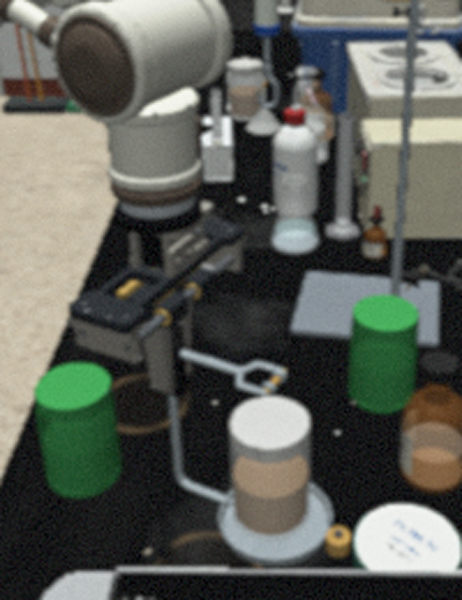

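Emit:
send_rows:
  targets:
    - [[0, 0, -1], 0]
    - [[0, 0, -1], 0]
    - [[0, 0, -2], 0]
    - [[0, 0, -3], 0]
    - [[0, 0, -4], 0]
    - [[0, 0, -4], 0]
    - [[0, 0, -3], 0]
    - [[0, 0, -2], 0]

```text
t: 6.57
tcp_pos: [0.4989, -0.1538, 0.1522]
tool_rot: [3.142, -0.001, -0.461]
force: [0.9, 0.0, -7.8]
gripper_width: 0.0135
finger_force: 60.0
```

```bash
cat >> h.py <<'E'
def bar():
    o=arm.get_obs();n="wrist";c=cal(n);p,D=arm.get_image(n)
    h,w=D.shape;uu,vv=np.meshgrid(np.arange(w),np.arange(h))
    P=(c[1]+((np.stack([(uu-c[0][0,2])/c[0][0,0],(vv-c[0][1,2])/c[0][1,1],np.ones_like(D)],-1)*D[...,None])@c[2].T))
    b=(p[...,0].astype(int)-p[...,2]>60)&(D>.08)&(D<.2)&(vv<80)
    y=o["tool_rot"][2];R2=np.array([[np.cos(y),np.sin(y)],[np.sin(y),-np.cos(y)]])
    m=np.median(P[b],0); print("bar",b.sum(),m.round(4),"tool",((m[:2]-o["tcp_pos"][:2])@R2.T).round(4),(m[2]-o["tcp_pos"][2]).round(4),"px",uu[b].mean().round(1),vv[b].mean().round(1))
    print("t",o["t"],o["tcp_pos"].round(4),np.degrees(o["tool_rot"]).round(2),"F",o["force"].round(2),"M",o["wrist_torque"].round(3),o["gripper_width"].round(4),o["finger_force"].round(1))
    return p,D,P
E
python3 -c "
from h import *
bar()"
```

```text
bar 840 [ 0.5969 -0.2017  0.1925] tool [ 0.1091 -0.0006] 0.0403 px 259.8 25.5Traceback (most recent call last):
  File "<string>", line 3, in <module>
    bar()
    ~~~^^
  File "h.py", line 34, in bar
    print("t",o["t"],o["tcp_pos"].round(4),np.degrees(o["tool_rot"]).round(2),"F",o["force"].round(2),"M",o["wrist_torque"].round(3),o["gripper_width"].round(4),o["finger_force"].round(1))
                                                                                                                                     ^^^^^^^^^^^^^^^^^^^^^^^^
AttributeError: 'float' object has no attribute 'round'
```

```bash
sed -i 's/o\["gripper_width"\].round(4),o\["finger_force"\].round(1)/round(o["gripper_width"],4),round(o["finger_force"],1)/' h.py
cat >> h.py <<'E'
def smooth(g,n,start=None):
    if start is None:
        o=arm.get_obs(); start=(*o["tcp_pos"],np.degrees(o["tool_rot"][2]))
    s=np.array(start,float); g=np.array(g,float); cur=s.copy(); out=[]
    for i in range(1,n+1):
        a=(1-np.cos(np.pi*i/n))/2; nx=s+(g-s)*a; d=(nx-cur)*1000; y=np.radians(cur[3])
        r=[round(float(v)*2)/2 for v in(np.cos(y)*d[0]+np.sin(y)*d[1],np.sin(y)*d[0]-np.cos(y)*d[1],-d[2])]; w=round(float(cur[3]-nx[3]),1)
        out.append([r,w]); cur+=[(np.cos(y)*r[0]+np.sin(y)*r[1])/1e3,(np.sin(y)*r[0]-np.cos(y)*r[1])/1e3,-r[2]/1e3,-w]
    for i in range(0,n,8): print(out[i:i+8])
E
python3 -c "
from h import *
smooth((.4085,.227,.276,-9.5),32)"
```

```text
[[[-0.5, -0.5, -0.5], -0.0], [[-2.0, -2.5, -0.5], -0.2], [[-3.0, -3.5, -1.5], -0.2], [[-4.0, -5.0, -2.0], -0.2], [[-5.0, -6.5, -3.0], -0.4], [[-6.5, -7.5, -3.0], -0.4], [[-7.0, -9.0, -3.5], -0.5], [[-8.0, -10.0, -4.0], -0.6]]
[[[-8.5, -11.5, -4.5], -0.6], [[-9.0, -12.5, -5.0], -0.7], [[-10.0, -13.0, -5.0], -0.7], [[-10.0, -14.5, -5.5], -0.7], [[-10.0, -15.0, -6.0], -0.8], [[-10.5, -15.5, -5.5], -0.8], [[-10.5, -15.5, -6.0], -0.8], [[-10.0, -16.5, -6.0], -0.9]]
[[[-10.0, -16.5, -6.5], -0.8], [[-10.0, -16.0, -6.0], -0.8], [[-9.0, -16.5, -5.5], -0.8], [[-8.5, -16.0, -6.0], -0.8], [[-8.5, -15.0, -5.5], -0.7], [[-7.5, -14.5, -5.0], -0.8], [[-7.0, -14.0, -5.0], -0.6], [[-6.0, -13.0, -4.5], -0.6]]
[[[-5.5, -11.5, -4.0], -0.6], [[-5.0, -10.5, -3.5], -0.5], [[-4.0, -9.0, -3.0], -0.4], [[-3.5, -7.5, -3.0], -0.4], [[-2.5, -6.0, -2.0], -0.2], [[-2.0, -4.0, -1.5], -0.2], [[-1.0, -2.5, -0.5], -0.2], [[-0.5, -1.0, -0.5], -0.0]]
```

Emit:
send_rows:
  targets:
    - [[-0.5, -0.5, -0.5], 0]
    - [[-2, -2.5, -0.5], -0.2]
    - [[-3, -3.5, -1.5], -0.2]
    - [[-4, -5, -2], -0.2]
    - [[-5, -6.5, -3], -0.4]
    - [[-6.5, -7.5, -3], -0.4]
    - [[-7, -9, -3.5], -0.5]
    - [[-8, -10, -4], -0.6]

```text
t: 7.28
tcp_pos: [0.485, -0.0968, 0.17]
tool_rot: [-3.141, 0.0, -0.416]
force: [-0.0, 1.1, -8.8]
gripper_width: 0.014
finger_force: 60.0
```

Emit:
send_rows:
  targets:
    - [[-8.5, -11.5, -4.5], -0.6]
    - [[-9, -12.5, -5], -0.7]
    - [[-10, -13, -5], -0.7]
    - [[-10, -14.5, -5.5], -0.7]
    - [[-10, -15, -6], -0.8]
    - [[-10.5, -15.5, -5.5], -0.8]
    - [[-10.5, -15.5, -6], -0.8]
    - [[-10, -16.5, -6], -0.9]

```text
t: 7.95
tcp_pos: [0.4527, 0.0386, 0.2138]
tool_rot: [-3.141, -0.0, -0.311]
force: [1.3, 0.9, -9.0]
gripper_width: 0.0138
finger_force: 60.0
```

Emit:
send_rows:
  targets:
    - [[-10, -16.5, -6.5], -0.8]
    - [[-10, -16, -6], -0.8]
    - [[-9, -16.5, -5.5], -0.8]
    - [[-8.5, -16, -6], -0.8]
    - [[-8.5, -15, -5.5], -0.7]
    - [[-7.5, -14.5, -5], -0.8]
    - [[-7, -14, -5], -0.6]
    - [[-6, -13, -4.5], -0.6]

```text
t: 8.62
tcp_pos: [0.4204, 0.1736, 0.2578]
tool_rot: [-3.14, -0.0, -0.207]
force: [1.1, -0.4, -8.0]
gripper_width: 0.0135
finger_force: 60.0
```

Emit:
send_rows:
  targets:
    - [[-5.5, -11.5, -4], -0.6]
    - [[-5, -10.5, -3.5], -0.5]
    - [[-4, -9, -3], -0.4]
    - [[-3.5, -7.5, -3], -0.4]
    - [[-2.5, -6, -2], -0.2]
    - [[-2, -4, -1.5], -0.2]
    - [[-1, -2.5, -0.5], -0.2]
    - [[-0.5, -1, -0.5], 0]

```text
t: 9.28
tcp_pos: [0.4078, 0.2273, 0.2751]
tool_rot: [3.142, 0.0, -0.166]
force: [0.9, -0.3, -8.6]
gripper_width: 0.0139
finger_force: 60.0
```

Emit:
send_rows:
  targets:
    - [[0, 0, 0], 0]
    - [[0, 0, 0], 0]

```text
t: 9.45
tcp_pos: [0.408, 0.2268, 0.2749]
tool_rot: [3.141, 0.0, -0.167]
force: [0.1, 0.8, -8.1]
gripper_width: 0.0137
finger_force: 60.0
```

```bash
cat >> h.py <<'E'
def hookview(tag):
    o=arm.get_obs();out=[]
    for n in("scene","side"):
        c=cal(n);p,D=arm.get_image(n);np.savez(f"pics/{n}{tag}.npz",p=p,D=D,K=c[0],t=c[1],R=c[2])
        for q in("hook_seat","crossbar"):
            r=arm.place_of(n,q);print(n,q,[(np.round(x["at"],1).tolist(),round(x["conf"],2)) for x in r][:2])
        x=np.array([.585,.1975,.30]);v=c[0]@(c[2].T@(x-c[1]));u,w=(v[:2]/v[2]).astype(int)
        out.append(cv2.resize(p[w-40:w+35,u-35:u+15] if 0 else p[w-45:w+45,u-30:u+30],(400,600),interpolation=cv2.INTER_CUBIC));print(n,"crop origin",u-30,w-45)
    cv2.imwrite(f"pics/hv{tag}.png",np.hstack(out)[:,:,::-1])
E
python3 -c "
from h import *
bar();hookview('A')"
```

```text
bar 815 [0.5157 0.2094 0.3152] tool [ 0.1091 -0.0007] 0.0403 px 259.8 25.7
t 9.45 [0.408  0.2268 0.2749] [ 1.7998e+02  2.0000e-02 -9.5400e+00] F [ 0.08  0.82 -8.13] M [ 0.137  0.886 -0.031] 0.0137 60.0
scene hook_seat []
scene crossbar []
scene crop origin 160 126
side hook_seat [([243.3, 138.0], 0.68)]
side crossbar [([217.5, 123.1], 0.92)]
side crop origin 215 85
```

View pics/hvA.png

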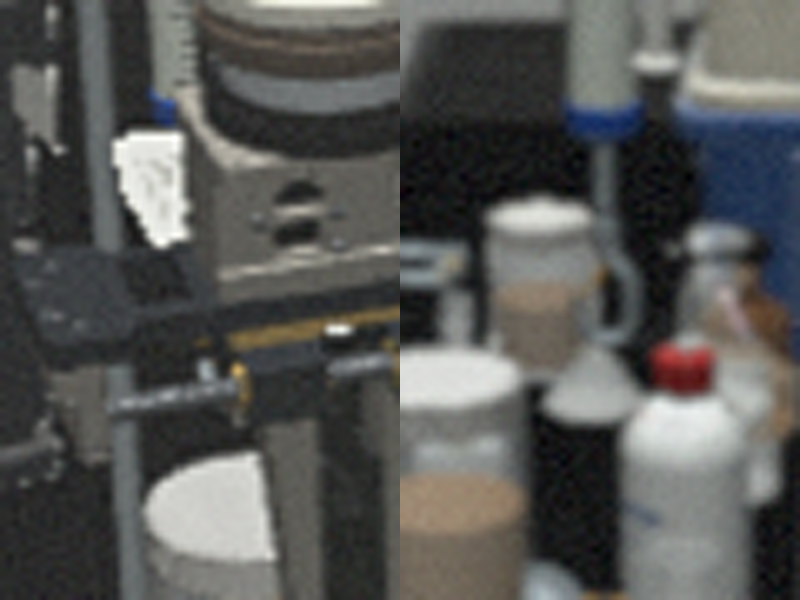

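Run:
```python
from h import *
def cloud(f):
    F=np.load(f);K=F['K'];D=F['D'];h,w=D.shape;uu,vv=np.meshgrid(np.arange(w),np.arange(h))
    return F['p'].astype(int),D,F['t']+((np.stack([(uu-K[0,2])/K[0,0],(vv-K[1,2])/K[1,1],np.ones_like(D)],-1)*D[...,None])@F['R'].T),uu,vv
for f in("pics/side1.npz","pics/scene1.npz","pics/sideA.npz"):
    p,D,P,uu,vv=cloud(f)
    k=(np.hypot(P[...,0]-.585,P[...,1]-.1975)<.03)&(P[...,2]>.27)&(P[...,2]<.365)&(D>0)
    print(f,k.sum(),"zmin",np.sort(P[k][:,2])[:6].round(4))
    for r in range(vv[k].min(),vv[k].max()+1):
        kk=k&(vv==r)
        if kk.sum(): print(r,uu[kk].min(),uu[kk].max(),"x",P[kk][:,0].min().round(4),P[kk][:,0].max().round(4),"y",P[kk][:,1].mean().round(4),"z",P[kk][:,2].mean().round(4))
    if f.endswith("A.npz"):
        b=(p[...,0]-p[...,2]>45)&(np.hypot(P[...,0]-.516,P[...,1]-.209)<.03)&(P[...,2]>.28)&(D>0)
        print("brass",b.sum(),P[b].round(4).tolist())
        k=(np.hypot(P[...,0]-.516,P[...,1]-.209)<.03)&(P[...,2]>.295)&(P[...,2]<.335)&(D>0)
        print("fork",k.sum(),P[k].min(0).round(4),P[k].max(0).round(4))
```

```text
pics/side1.npz 93 zmin [0.2822 0.2826 0.2832 0.2839 0.2839 0.2858]
109 245 246 x 0.5843 0.5871 y 0.1943 z 0.3615
110 245 246 x 0.5842 0.587 y 0.1953 z 0.3585
111 245 246 x 0.5843 0.5869 y 0.1927 z 0.3564
112 245 246 x 0.5842 0.5869 y 0.1945 z 0.3531
113 245 246 x 0.5842 0.5869 y 0.1928 z 0.3508
114 245 246 x 0.5841 0.5868 y 0.195 z 0.3474
115 245 246 x 0.584 0.5868 y 0.1955 z 0.3444
116 245 246 x 0.584 0.5868 y 0.1948 z 0.3418
117 245 246 x 0.5839 0.5866 y 0.1972 z 0.3383
118 244 246 x 0.581 0.5866 y 0.1975 z 0.3354
119 244 247 x 0.581 0.5895 y 0.1938 z 0.3336
120 244 247 x 0.581 0.5894 y 0.1929 z 0.3311
121 244 247 x 0.581 0.5894 y 0.1929 z 0.3282
122 245 247 x 0.5837 0.5893 y 0.1964 z 0.3243
123 246 247 x 0.5866 0.5893 y 0.1925 z 0.3226
124 246 248 x 0.5865 0.5921 y 0.1936 z 0.3194
125 245 249 x 0.5837 0.5948 y 0.1943 z 0.3163
126 244 250 x 0.5806 0.5976 y 0.1959 z 0.3129
127 244 250 x 0.5808 0.5976 y 0.1938 z 0.3106
128 243 250 x 0.5779 0.5975 y 0.195 z 0.3074
129 241 250 x 0.5722 0.5976 y 0.1943 z 0.3047
130 241 250 x 0.572 0.5975 y 0.1967 z 0.3009
131 242 250 x 0.5748 0.5976 y 0
[... 2471 characters left out ...]
246 247 x 0.5866 0.5893 y 0.1935 z 0.3223
124 246 248 x 0.5865 0.592 y 0.1957 z 0.3187
125 245 249 x 0.5837 0.5949 y 0.1947 z 0.3162
126 244 250 x 0.5808 0.5976 y 0.194 z 0.3135
127 244 250 x 0.5807 0.5976 y 0.1934 z 0.3108
128 243 250 x 0.5779 0.5976 y 0.1952 z 0.3073
129 241 250 x 0.5722 0.5976 y 0.1951 z 0.3044
130 241 250 x 0.5719 0.5975 y 0.1965 z 0.301
131 242 250 x 0.575 0.5975 y 0.1944 z 0.2988
132 242 250 x 0.5748 0.5975 y 0.1959 z 0.2954
133 242 250 x 0.5748 0.5975 y 0.1958 z 0.2924
134 242 250 x 0.5747 0.5974 y 0.1963 z 0.2893
135 243 249 x 0.5775 0.5945 y 0.1968 z 0.2861
136 244 248 x 0.5803 0.5917 y 0.1958 z 0.2835
brass 0 []
fork 65 [0.4867 0.19   0.307 ] [0.5261 0.2292 0.3187]
```

Emit:
send_rows:
  targets:
    - [[2, 0.5, -1], 0]
    - [[4, 0, 0], 0]
    - [[6, 0, 0], 0]
    - [[8, 0, 0], 0]
    - [[8, 0, 0], 0]
    - [[6, 0, 0], 0]
    - [[4, 0, 0], 0]
    - [[2, 0, 0], 0]

```text
t: 10.47
tcp_pos: [0.4481, 0.2198, 0.2759]
tool_rot: [3.141, 0.0, -0.167]
force: [-0.4, 0.4, -9.7]
gripper_width: 0.0141
finger_force: 60.0
```

```bash
python3 -c "
from h import *
bar()"
```

```text
bar 797 [0.5557 0.2025 0.3163] tool [ 0.1091 -0.0008] 0.0403 px 259.4 25.9
t 10.4667 [0.4481 0.2198 0.2759] [ 1.7999e+02  1.0000e-02 -9.5500e+00] F [-0.39  0.41 -9.71] M [0.163 0.924 0.006] 0.0141 60.0
```

Emit:
send_rows:
  targets:
    - [[2, 0, 0], 0]
    - [[2, 0, 0], 0]
    - [[2, 0, 0], 0]
    - [[2, 0, 0], 0]
    - [[2, 0, 0], 0]

```text
t: 10.93
tcp_pos: [0.4573, 0.2184, 0.2762]
tool_rot: [-3.142, -0.0, -0.166]
force: [-0.2, 0.0, -8.9]
gripper_width: 0.0135
finger_force: 60.0
```

Emit:
send_rows:
  targets:
    - [[2, 0, 0], 0]
    - [[2, 0, 0], 0]
    - [[2, 0, 0], 0]

```text
t: 11.18
tcp_pos: [0.4632, 0.2174, 0.2761]
tool_rot: [3.142, 0.0, -0.166]
force: [0.2, 0.1, -9.2]
gripper_width: 0.0139
finger_force: 60.0
```

Emit:
send_rows:
  targets:
    - [[2, 0, 0], 0]
    - [[2, 0, 0], 0]

```text
t: 11.35
tcp_pos: [0.4672, 0.2167, 0.2761]
tool_rot: [-3.142, -0.0, -0.166]
force: [0.1, -0.2, -8.2]
gripper_width: 0.0138
finger_force: 60.0
```

Emit:
send_rows:
  targets:
    - [[1.5, 0, 0], 0]
    - [[1.5, 0, 0], 0]

```text
t: 11.52
tcp_pos: [0.4694, 0.2163, 0.2757]
tool_rot: [3.141, 0.002, -0.166]
force: [-3.1, 1.2, -9.7]
gripper_width: 0.0134
finger_force: 60.0
```

```bash
python3 -c "
from h import *
p,D,P=bar()
cv2.imwrite('pics/w5.png',cv2.resize(p[:120,170:350],(800,533),interpolation=cv2.INTER_CUBIC)[:,:,::-1])"
```

```text
bar 913 [0.5774 0.1988 0.3157] tool [ 0.1095 -0.0005] 0.04 px 259.9 25.1
t 11.5167 [0.4694 0.2163 0.2757] [ 1.7998e+02  1.2000e-01 -9.5100e+00] F [-3.07  1.15 -9.66] M [0.275 1.443 0.022] 0.0134 60.0
```

View pics/w5.png

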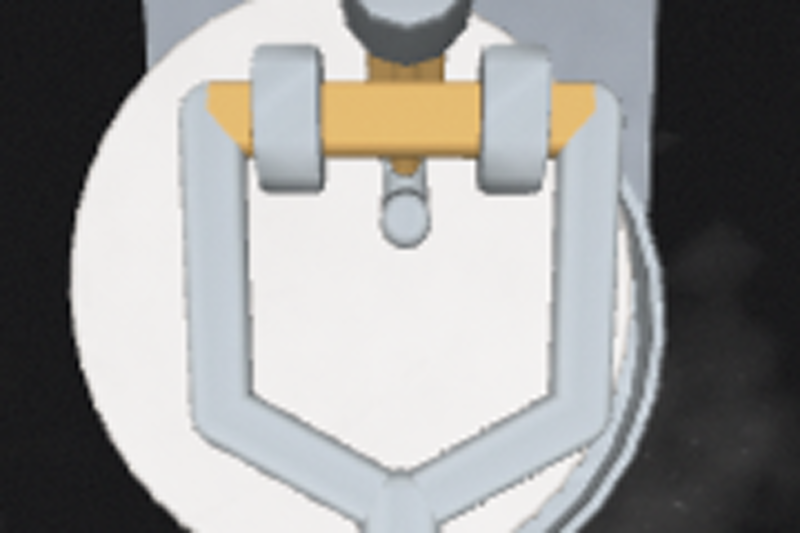

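Emit:
send_rows:
  targets:
    - [[1.5, 0, 0], 0]
    - [[1.5, 0, 0], 0]

```text
t: 11.73
tcp_pos: [0.4721, 0.2159, 0.2755]
tool_rot: [3.141, 0.002, -0.166]
force: [-4.6, 0.7, -11.1]
gripper_width: 0.0136
finger_force: 60.0
```

Emit:
send_rows:
  targets:
    - [[1.5, 0, 0], 0]
    - [[1, 0, 0], 0]
    - [[0, 0, 0], 0]

```text
t: 11.98
tcp_pos: [0.4749, 0.2154, 0.2753]
tool_rot: [3.141, 0.002, -0.166]
force: [-4.1, 1.1, -12.8]
gripper_width: 0.0137
finger_force: 60.0
```

```bash
python3 -c "
from h import *
p,D,P=bar()"
```

```text
bar 515 [0.582  0.2002 0.3152] tool [ 0.1082 -0.0027] 0.0399 px 258.9 27.1
t 11.9833 [0.4749 0.2154 0.2753] [ 1.7998e+02  1.2000e-01 -9.5100e+00] F [ -4.1    1.08 -12.82] M [0.408 1.928 0.022] 0.0137 60.0
```

Emit:
send_rows:
  targets:
    - [[0, 0, 1], 0]
    - [[0, 0, 1.5], 0]
    - [[0, 0, 1.5], 0]
    - [[0, 0, 1.5], 0]

```text
t: 12.37
tcp_pos: [0.4763, 0.2154, 0.2716]
tool_rot: [-3.141, -0.003, -0.166]
force: [-2.4, 0.7, -6.3]
gripper_width: 0.0139
finger_force: 60.0
```

Emit:
send_rows:
  targets:
    - [[0, 0, 1.5], 0]
    - [[0, 0, 1.5], 0]
    - [[0, 0, 1.5], 0]
    - [[0, 0, 1.5], 0]

```text
t: 12.7
tcp_pos: [0.4757, 0.2152, 0.2646]
tool_rot: [-3.141, -0.001, -0.166]
force: [-1.1, -0.1, -7.2]
gripper_width: 0.0137
finger_force: 60.0
```

Emit:
send_rows:
  targets:
    - [[0, 0, 1.5], 0]
    - [[0, 0, 1.5], 0]
    - [[0, 0, 1.5], 0]
    - [[0, 0, 1.5], 0]

```text
t: 13.03
tcp_pos: [0.4753, 0.2153, 0.2582]
tool_rot: [3.141, 0.0, -0.166]
force: [-0.8, 0.7, -8.9]
gripper_width: 0.0135
finger_force: 60.0
```

```bash
python3 -c "
from h import *
p,D,P=bar()
cv2.imwrite('pics/w6.png',cv2.resize(p[:120,170:350],(800,533),interpolation=cv2.INTER_CUBIC)[:,:,::-1])"
```

```text
bar 749 [0.5829 0.1981 0.2985] tool [ 0.1089 -0.0009] 0.0403 px 260.3 26.2
t 13.0333 [0.4753 0.2153 0.2582] [ 1.7999e+02  2.0000e-02 -9.5200e+00] F [-0.76  0.75 -8.87] M [ 0.202  1.134 -0.034] 0.0135 60.0
```

View pics/w6.png

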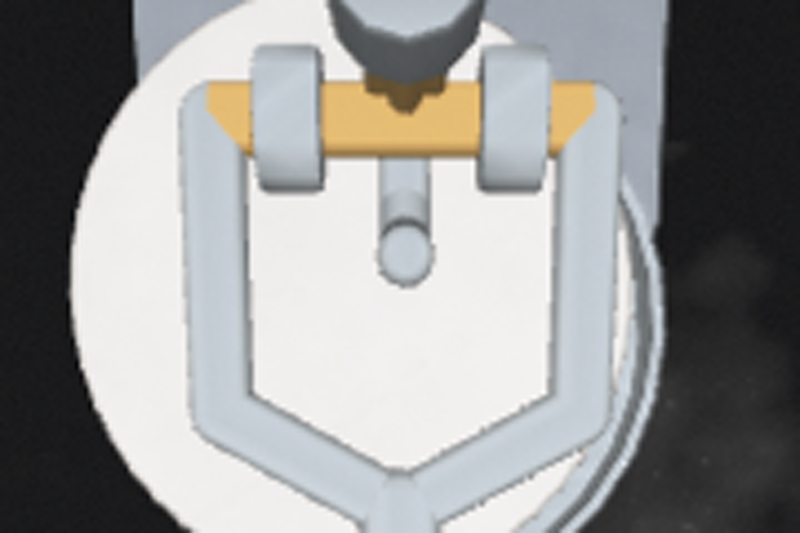

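Emit:
send_rows:
  targets:
    - [[0.5, 0, 1.5], 0]
    - [[0.5, 0, 1.5], 0]
    - [[0.5, 0, 1.5], 0]
    - [[0.5, 0, 1.5], 0]
    - [[0.5, 0, 1.5], 0]
    - [[0, 0, 1.5], 0]

```text
t: 13.58
tcp_pos: [0.4778, 0.215, 0.2498]
tool_rot: [-3.141, 0.0, -0.166]
force: [-1.7, 0.4, -6.4]
gripper_width: 0.0136
finger_force: 60.0
```

Emit:
send_rows:
  targets:
    - [[0, 0, 1.5], 0]
    - [[0, 0, 1.5], 0]
    - [[0, 0, 1.5], 0]
    - [[0, 0, 1.5], 0]
    - [[0, 0, 1.5], 0]
    - [[0, 0, 1.5], 0]
    - [[0, 0, 0], 0]
    - [[0, 0, 0], 0]

```text
t: 14.25
tcp_pos: [0.4778, 0.2149, 0.2406]
tool_rot: [-3.142, 0.0, -0.166]
force: [-3.3, 0.4, -6.1]
gripper_width: 0.0136
finger_force: 60.0
```

```bash
python3 -c "
from h import *
p,D,P=bar()
cv2.imwrite('pics/w7.png',cv2.resize(p[:120,170:350],(800,533),interpolation=cv2.INTER_CUBIC)[:,:,::-1])"
```

```text
bar 1087 [0.5805 0.1988 0.2954] tool [ 0.1039 -0.001 ] 0.0548 px 259.9 31.4
t 14.25 [0.4778 0.2149 0.2406] [-180.      0.     -9.51] F [-3.33  0.37 -6.12] M [ 0.135  1.067 -0.018] 0.0136 60.0
```

View pics/w7.png

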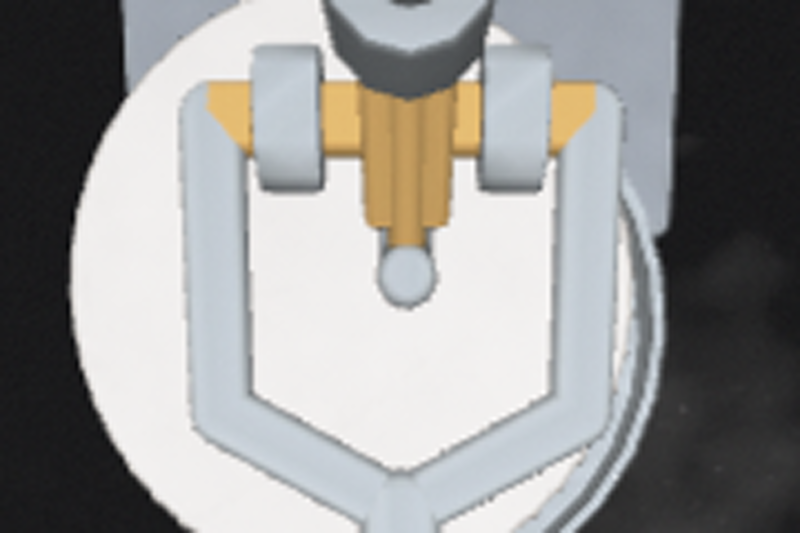

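Emit:
send_rows:
  targets:
    - [[-0.5, 0, 1], 0]
    - [[-0.5, 0, 1], 0]
    - [[-0.5, 0, 1], 0]
    - [[0, 0, 0], 0]
    - [[0, 0, 0], 0]

```text
t: 14.72
tcp_pos: [0.4768, 0.2151, 0.2378]
tool_rot: [-3.141, -0.001, -0.166]
force: [1.9, -0.1, -6.1]
gripper_width: 0.0138
finger_force: 60.0
```

Emit:
send_rows:
  targets:
    - [[-0.5, 0, 1], 0]
    - [[-0.5, 0, 1], 0]
    - [[0, 0, 1], 0]
    - [[0, 0, 0], 0]
    - [[0, 0, 0], 0]

```text
t: 15.13
tcp_pos: [0.4755, 0.2153, 0.2346]
tool_rot: [-3.142, -0.0, -0.166]
force: [1.4, 0.1, -6.0]
gripper_width: 0.0139
finger_force: 60.0
```

Emit:
send_rows:
  targets:
    - [[0.5, 0, 1], 0]
    - [[0.5, 0, 2], 0]
    - [[0, 0, 2.5], 0]
    - [[0, 0, 2.5], 0]
    - [[0, 0, 2.5], 0]
    - [[0, 0, 2.5], 0]
    - [[0, 0, 2], 0]
    - [[0, 0, 1], 0]

```text
t: 15.8
tcp_pos: [0.4759, 0.2152, 0.2181]
tool_rot: [3.141, 0.001, -0.166]
force: [-5.1, 2.0, -3.6]
gripper_width: 0.0134
finger_force: 60.0
```

Emit:
send_rows:
  targets:
    - [[0, 0, 1], 0]
    - [[0, 0, 2], 0]
    - [[0, 0, 2.5], 0]
    - [[0, 0, 2.5], 0]
    - [[0, 0, 2.5], 0]
    - [[0, 0, 2.5], 0]
    - [[0, 0, 2], 0]
    - [[0, 0, 1], 0]

```text
t: 16.47
tcp_pos: [0.4764, 0.2152, 0.2023]
tool_rot: [3.142, 0.0, -0.166]
force: [-4.6, 1.1, -2.9]
gripper_width: 0.0136
finger_force: 60.0
```

Emit:
send_rows:
  targets:
    - [[0, 0, 1], 0]
    - [[0, 0, 2], 0]
    - [[0, 0, 2], 0]
    - [[0, 0, 2], 0]
    - [[0, 0, 2], 0]
    - [[0, 0, 1], 0]
    - [[0, 0, 0], 0]
    - [[0, 0, 0], 0]

```text
t: 17.13
tcp_pos: [0.4764, 0.2152, 0.1928]
tool_rot: [-3.142, -0.0, -0.166]
force: [-5.6, 0.8, -1.9]
gripper_width: 0.0136
finger_force: 60.0
```

```bash
python3 -c "
from h import *
p,D,P=bar()"
```

```text
bar 1143 [0.5803 0.1987 0.2489] tool [ 0.1052 -0.0009] 0.0561 px 260.0 28.2
t 17.1333 [0.4764 0.2152 0.1928] [-1.80e+02 -1.00e-02 -9.51e+00] F [-5.56  0.82 -1.9 ] M [0.183 1.049 0.007] 0.0136 60.0
```

Emit:
send_rows:
  targets:
    - [[-0.3, 0, 1], 0]
    - [[-0.3, 0, 1.5], 0]
    - [[0, 0, 1.5], 0]
    - [[0, 0, 1], 0]
    - [[0, 0, 0], 0]
    - [[0, 0, 0], 0]

```text
t: 17.68
tcp_pos: [0.4763, 0.2152, 0.1879]
tool_rot: [-3.141, -0.001, -0.166]
force: [-1.9, 0.2, -2.5]
gripper_width: 0.014
finger_force: 60.0
```

Emit:
send_rows:
  targets:
    - [[-0.3, 0, 1], 0]
    - [[-0.2, 0, 1.5], 0]
    - [[0, 0, 1.5], 0]
    - [[0, 0, 1], 0]
    - [[0, 0, 0], 0]
    - [[0, 0, 0], 0]

```text
t: 18.18
tcp_pos: [0.476, 0.2153, 0.1829]
tool_rot: [-3.141, -0.002, -0.166]
force: [2.8, -0.4, -1.6]
gripper_width: 0.0136
finger_force: 60.0
```

Emit:
send_rows:
  targets:
    - [[0.3, 0, 1], 0]
    - [[0, 0, 1.5], 0]
    - [[0, 0, 1.5], 0]
    - [[0, 0, 1], 0]
    - [[0, 0, 0], 0]
    - [[0, 0, 0], 0]

```text
t: 18.68
tcp_pos: [0.4759, 0.2153, 0.1777]
tool_rot: [-3.141, -0.001, -0.166]
force: [3.2, -0.6, -1.2]
gripper_width: 0.0139
finger_force: 60.0
```

Emit:
send_rows:
  targets:
    - [[0, 0, 1], 0]
    - [[0, 0, 1.5], 0]
    - [[0, 0, 1.5], 0]
    - [[0, 0, 1], 0]
    - [[0, 0, 0], 0]
    - [[0, 0, 0], 0]

```text
t: 19.18
tcp_pos: [0.4757, 0.2153, 0.1727]
tool_rot: [-3.142, -0.0, -0.166]
force: [3.3, -0.9, -0.6]
gripper_width: 0.0132
finger_force: 60.0
```

```bash
cat >> h.py <<'E'
def avg(n=6):
    L=[]
    for i in range(n):
        arm.get_image("wrist"); o=arm.get_obs(); L.append(np.r_[o["force"],o["wrist_torque"]])
    L=np.array(L); print(o["t"],o["tcp_pos"].round(4),"F",L[:,:3].mean(0).round(2),"sd",L[:,:3].std(0).round(2),"M",L[:,3:].mean(0).round(3))
E
python3 -c "
from h import *
avg()"
```

```text
19.4833 [0.4757 0.2153 0.1727] F [ 3.29 -0.55 -1.02] sd [0.47 0.71 0.47] M [-0.05  -0.431  0.022]
```

Emit:
send_rows:
  targets:
    - [[0.3, 0, 1], 0]
    - [[0.1, 0, 1], 0]
    - [[0, 0, 1], 0]
    - [[0, 0, 1], 0]
    - [[0, 0, 1], 0]
    - [[0, 0, 0], 0]
    - [[0, 0, 0], 0]

```text
t: 20.07
tcp_pos: [0.4758, 0.2152, 0.1675]
tool_rot: [3.141, 0.001, -0.166]
force: [1.3, -0.3, 0.3]
gripper_width: 0.0138
finger_force: 60.0
```

```bash
python3 -c "
from h import *
avg()"
```

```text
20.3667 [0.4758 0.2153 0.1675] F [ 0.44 -0.3  -0.35] sd [0.48 0.28 0.45] M [ 0.006 -0.052  0.012]
```

Emit:
send_rows:
  targets:
    - [[0.1, 0, 1], 0]
    - [[0, 0, 1], 0]
    - [[0, 0, 1], 0]
    - [[0, 0, 0], 0]
    - [[0, 0, 0], 0]
    - [[0, 0, 0], 0]

```text
t: 20.87
tcp_pos: [0.4759, 0.2153, 0.1645]
tool_rot: [3.141, 0.001, -0.166]
force: [-0.8, 0.6, 0.1]
gripper_width: 0.0135
finger_force: 60.0
```

```bash
python3 -c "
from h import *
avg(40)"
```

```text
22.8667 [0.476  0.2152 0.1646] F [-2.44  0.52 -0.13] sd [0.92 0.52 0.5 ] M [0.104 0.368 0.024]
```

Emit:
send_rows:
  targets:
    - [[-0.2, 0, 0.5], 0]
    - [[0, 0, 0.5], 0]
    - [[0, 0, 0], 0]
    - [[0, 0, 0], 0]

```text
t: 23.2
tcp_pos: [0.476, 0.2152, 0.1636]
tool_rot: [-3.142, -0.0, -0.166]
force: [-3.3, 0.9, 0.2]
gripper_width: 0.0137
finger_force: 60.0
```

```bash
python3 -c "
from h import *
avg(10)
avg(10)"
```

```text
23.7 [0.476  0.2152 0.1636] F [-2.58  0.61 -0.33] sd [0.47 0.25 0.55] M [0.089 0.371 0.014]
24.2 [0.4759 0.2153 0.1636] F [-2.15  0.41 -0.13] sd [0.35 0.42 0.55] M [0.073 0.309 0.026]
```

Emit:
send_rows:
  targets:
    - [[-0.2, 0, 0.5], 0]
    - [[0, 0, 0.5], 0]
    - [[0, 0, 0], 0]
    - [[0, 0, 0], 0]

```text
t: 24.53
tcp_pos: [0.4759, 0.2153, 0.1627]
tool_rot: [-3.142, -0.001, -0.166]
force: [-0.2, -0.1, 0.7]
gripper_width: 0.0136
finger_force: 60.0
```

```bash
python3 -c "
from h import *
avg(10)
avg(20)"
```

```text
25.0333 [0.4758 0.2153 0.1627] F [-0.35  0.47  0.06] sd [0.37 0.61 0.31] M [0.036 0.056 0.004]
26.0333 [0.4758 0.2153 0.1627] F [ 0.32  0.01 -0.3 ] sd [0.52 0.5  0.5 ] M [ 0.012 -0.097  0.011]
```

Emit:
send_rows:
  targets:
    - [[0, 0, 0.5], 0]
    - [[0, 0, 0.5], 0]
    - [[0, 0, 0.5], 0]
    - [[0, 0, 0.5], 0]
    - [[0, 0, 0], 0]
    - [[0, 0, 0], 0]

```text
t: 26.53
tcp_pos: [0.4758, 0.2153, 0.1606]
tool_rot: [-3.142, -0.0, -0.166]
force: [2.0, -0.4, -0.5]
gripper_width: 0.0139
finger_force: 60.0
```

```bash
python3 -c "
from h import *
avg(40)"
```

```text
28.5333 [0.4757 0.2153 0.1606] F [ 1.74 -0.24  0.14] sd [0.48 0.56 0.48] M [-0.029 -0.308  0.021]
```

Emit:
send_rows:
  targets:
    - [[0.1, 0, -0.5], 0]
    - [[0.1, 0, -0.5], 0]
    - [[0, 0, 0], 0]
    - [[0, 0, 0], 0]
    - [[0, 0, 0], 0]
    - [[0, 0, 0], 0]

```text
t: 29.03
tcp_pos: [0.4757, 0.2153, 0.1615]
tool_rot: [3.142, 0.0, -0.166]
force: [1.0, 0.9, 0.1]
gripper_width: 0.0138
finger_force: 60.0
```

```bash
python3 -c "
from h import *
avg(20);avg(20)"
```

```text
30.0333 [0.4758 0.2153 0.1616] F [0.79 0.04 0.06] sd [0.41 0.47 0.43] M [ 0.004 -0.136  0.018]
31.0333 [0.4759 0.2152 0.1616] F [-0.02 -0.04 -0.18] sd [0.55 0.43 0.53] M [ 0.039 -0.015  0.023]
```

Emit:
send_rows:
  targets:
    - [[0, 0, 0], 0]
    - [[0, 0, 0], 0]
    - [[0, 0, 0], 0]
  force: 25

```text
t: 31.28
tcp_pos: [0.4759, 0.2153, 0.1616]
tool_rot: [-3.142, 0.0, -0.166]
force: [-0.4, -0.0, 0.8]
gripper_width: 0.0139
finger_force: 25.0
```

Emit:
send_rows:
  targets:
    - [[0, 0, 0], 0]
    - [[0, 0, 0], 0]
    - [[0, 0, 0], 0]
    - [[0, 0, 0], 0]
  force: 10

```text
t: 31.62
tcp_pos: [0.4759, 0.2153, 0.1616]
tool_rot: [-3.142, 0.0, -0.166]
force: [-0.9, -0.2, -0.3]
gripper_width: 0.0139
finger_force: 10.0
```

Emit:
send_rows:
  targets:
    - [[0, 0, 0], 0]
    - [[0, 0, 0], 0]
    - [[0, 0, 0], 0]
    - [[0, 0, 0], 0]
    - [[0, 0, 0], 0]
    - [[0, 0, 0], 0]
  force: 4

```text
t: 32.12
tcp_pos: [0.4759, 0.2152, 0.1616]
tool_rot: [3.142, 0.0, -0.166]
force: [0.3, -0.6, 0.4]
gripper_width: 0.0138
finger_force: 4.0
```

```bash
python3 -c "
from h import *
bar();avg(14)"
```

```text
Traceback (most recent call last):
  File "h.py", line 28, in bar
    o=arm.get_obs();n="wrist";c=cal(n);p,D=arm.get_image(n)
                                           ~~~~~~~~~~~~~^^^
ValueError: 200 camera calls are used up
```

Emit:
send_rows:
  targets:
    - [[0, 0, 0], 0]
    - [[0, 0, 0], 0]
    - [[0, 0, 0], 0]
    - [[0, 0, 0], 0]
    - [[0, 0, 0], 0]
    - [[0, 0, 0], 0]
  force: 3

```text
t: 32.62
tcp_pos: [0.4759, 0.2152, 0.1616]
tool_rot: [3.142, 0.0, -0.166]
force: [-0.8, -0.3, -0.5]
gripper_width: 0.0141
finger_force: 3.0
```

Emit:
send_rows:
  targets:
    - [[0, 0, 0], 0]
    - [[0, 0, 0], 0]
    - [[0, 0, 0], 0]
    - [[0, 0, 0], 0]
    - [[0, 0, 0], 0]
    - [[0, 0, 0], 0]
  hand: 0.2

```text
t: 33.12
tcp_pos: [0.4759, 0.2153, 0.1616]
tool_rot: [-3.142, -0.0, -0.166]
force: [0.3, -0.9, 0.0]
gripper_width: 0.0522
finger_force: 0.0
```

Emit:
send_rows:
  targets:
    - [[-2, 0, 0], 0]
    - [[-4, 0, 0], 0]
    - [[-8, 0, 0], 0]
    - [[-12, 0, 0], 0]
    - [[-15, 0, 0], 0]
    - [[-15, 0, 0], 0]
    - [[-15, 0, 0], 0]
    - [[-12, 0, 0], 0]

```text
t: 33.78
tcp_pos: [0.3923, 0.2292, 0.1614]
tool_rot: [3.142, 0.001, -0.166]
force: [0.2, -0.1, 0.1]
gripper_width: 0.0548
finger_force: 0.0
```

Emit:
send_rows:
  targets:
    - [[-8, 0, 0], 0]
    - [[-4, 0, 0], 0]
    - [[0, 0, 0], 0]
    - [[0, 0, 0], 0]
    - [[0, 0, 0], 0]
    - [[0, 0, 0], 0]
    - [[0, 0, 0], 0]
    - [[0, 0, 0], 0]

```text
t: 34.45
tcp_pos: [0.3825, 0.2308, 0.1616]
tool_rot: [3.142, 0.0, -0.166]
force: [0.7, -0.1, 0.4]
gripper_width: 0.0551
finger_force: 0.0
```

Emit:
send_rows:
  targets:
    - [[0, 0, 0], 0]
    - [[0, 0, 0], 0]
    - [[0, 0, 0], 0]
    - [[0, 0, 0], 0]
    - [[0, 0, 0], 0]
    - [[0, 0, 0], 0]
    - [[0, 0, 0], 0]
    - [[0, 0, 0], 0]

```text
t: 35.12
tcp_pos: [0.3822, 0.231, 0.1616]
tool_rot: [-3.142, -0.0, -0.166]
force: [0.2, 0.4, 0.2]
gripper_width: 0.0553
finger_force: 0.0
```

Emit:
send_rows:
  targets:
    - [[0, 0, 0], 0]
    - [[0, 0, 0], 0]
    - [[0, 0, 0], 0]
    - [[0, 0, 0], 0]
    - [[0, 0, 0], 0]
    - [[0, 0, 0], 0]
    - [[0, 0, 0], 0]
    - [[0, 0, 0], 0]

```text
t: 35.78
tcp_pos: [0.3822, 0.2309, 0.1616]
tool_rot: [-3.142, -0.0, -0.166]
force: [0.8, 0.3, 0.6]
gripper_width: 0.0551
finger_force: 0.0
```

Emit:
send_rows:
  targets:
    - [[0, 0, 0], 0]
    - [[0, 0, 0], 0]
    - [[0, 0, 0], 0]
    - [[0, 0, 0], 0]
    - [[0, 0, 0], 0]
    - [[0, 0, 0], 0]
    - [[0, 0, 0], 0]
    - [[0, 0, 0], 0]

```text
t: 36.45
tcp_pos: [0.3822, 0.231, 0.1616]
tool_rot: [-3.142, 0.0, -0.166]
force: [0.7, -0.3, -0.6]
gripper_width: 0.055
finger_force: 0.0
```

Emit:
send_rows:
  targets:
    - [[0, 0, 0], 0]
    - [[0, 0, 0], 0]
    - [[0, 0, 0], 0]
    - [[0, 0, 0], 0]
    - [[0, 0, 0], 0]
    - [[0, 0, 0], 0]
    - [[0, 0, 0], 0]
    - [[0, 0, 0], 0]

```text
t: 37.12
tcp_pos: [0.3822, 0.231, 0.1616]
tool_rot: [-3.142, 0.0, -0.166]
force: [0.9, 0.5, -0.6]
gripper_width: 0.0553
finger_force: 0.0
```

```bash
python3 -c "
from h import *
o=arm.get_obs();print(o['t'],o['tcp_pos'],o['force'],o['gripper_width'])
print(arm.sign_off())"
```

```text
37.1167 [0.38219649 0.23096307 0.16159696] [ 0.92614844  0.53442974 -0.59043363] 0.05528341687508846
the job is handed in; nothing more can be done
None
```

I hung the pan with the jar on the balance hook, saw the latch shut over the crossbar, let go only once the wrist force read about zero, backed the arm clear and handed in at 37 s; all 200 camera calls were used by then, so I have no picture of the pan after release.

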